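Build up the spare spindle: housing on base, cap on housing

ROBOT

A 7-joint arm with a two-finger parallel gripper is mounted at the origin on a cart in front of the work surface, level with it; the furniture and walls round the work are solid. World frame = base frame: x ahead of the robot, y to its left, z up, the work surface at z = 0. Lengths are in mm, angles in rad, forces in N, time in s.
With the tool pointing down it reaches from about 400 to 900 mm from the base axis. Payload 5.6 kg.
Tool frame: the origin (TCP) lies midway between the tips of the shut fingers; the grasp point (between the pads) lies 19 mm behind it; x points along the fingers, y is the direction in which the jaws open and shut, and the axes are right-handed (so a half turn about x gives the same grasp; the last joint's range is limited). The gripper opens to 92 mm and grips with 3 to 60 N. Pads are 20 mm wide; open, the fingers measure 128 mm over their backs; the gripper's body (75 mm by 189 mm) begins 69 mm behind the grasp point.
Start: joints at [1.06, 0.468, -0.012, 1.603, 0.006, 1.071, -0.056], TCP at [293.063, -580.192, 214.592] pointing down, gripper open.
Joint ranges: [-2.53, 2.53], [-0.31, 2.02], [-1.57, 1.55], [0.28, 2.44], [-1.29, 4.43], [0.15, 1.84], [-2.92, 2.92]. Speed limits (rad/s): [2.57, 2.57, 3.14, 3.14, 3.14, 3.14, 3.14].

INTERFACE

Orientations are given as a rotation vector (axis times angle).
In Python, from cell import robot, grip, kin, viewer gives the robot as it stands. Calls block until the motion is done:
- robot.movep(position, orientation): joint-space move of the TCP to a pose.
- robot.servo_line(position, feed=150, rotation=None): straight line of the TCP; rotation=None keeps the orientation; feed is the mean speed in mm/s.
- robot.goto_joints(angles): joint-space move.
- grip(opening, newtons=None): opening from 0.0 (shut) to 1.0 (fully open); newtons is the grip in N (None keeps the last); returns when the fingers have stopped.
- robot.hold(seconds).
- kin.ik(position, orientation): joint angles nearest the present ones, or None.
- robot.observe(): the state.
- viewer.read_camera(name): name is "side" or "top" or "wrist"; returns the picture (400x640x3 uint8, red, green, blue); there is no depth.
- viewer.camera_info(name): a dict with "camera_matrix" (3x3 intrinsics, pixels), "k1" (the pictures are not rectified: a ray, as slopes to the right and down, at radius r is drawn at 1 + k1 r^2 times it, then the intrinsics apply), "R" (3x3) and "t" (3): a world point X has camera coordinates R X + t. Camera axes: x right, y down, z forward; pixel columns grow to the right and rows downward; lengths in mm; the calibration is good to about 2 mm. A picture is of the moment at which its call begins: read the wrist's pose just before it. camera_info takes no time and is no camera call; for the wrist camera it gives the pose at the moment of the call.
A pose or a line that the arm cannot do raises robot.IKError and nothing moves.
- robot.job_done(): hands the job in, once; it reports no verdict.
Trained networks look in the newest picture that a camera, given by its name, has taken for a name from the list of things; names that differ only in an ending like _2 or _b are one class to them, and where a whole thing is asked for, a point or a joint stands for the part that bears it (a point fixed in the world has none). Each returns a list of dicts, best first, with "confidence" (0 to 1); they miss things now and then, are a little off and sometimes report something else, mostly with a low value. They report only what shows in the picture. A call takes as long as a camera call. They do not tell look-alikes from the thing itself.
- viewer.silhouettes(name, camera): "mask" (400x640 bool, what is visible of it).
- viewer.pinpoint(name, camera): "at" ([x, y, z] in mm, in the coordinates of the camera as it stood for that picture, good to about 4 mm: a listed point, or the origin of a listed thing).
The state is a dict: "t": time; "joints": joint angles; "joint_velocities": joint speeds; "joint_torque": joint torques, N m; "tcp_pos": TCP position; "tcp_rot": TCP orientation; "contact_force": force on the tool from outside, world axes, zero at the start; "wrist_torque": the same for the moment, N m; "grip_width": opening from 0.0 (shut) to 1.0 (fully open).
Only numpy, scipy, OpenCV 4.12 (cv2) and the standard library are available. Lean on these libraries where they do the work, as an engineer would, in place of code of your own. Each camera call takes 0.05 s, during which the arm holds its last target.

TASK

Set the two-eared bearing housing flange face down on the centring spigot of the spindle base, fully home, with its two ears squarely over the two ears of the base so that the screws can go in. Then seat the round end cap, flange down and fully home, on the small spigot on top of the housing. Lower the parts, do not drop them; let go of both, and leave the other things on the bench where they lie.

Things in the scene. Friction and masses are not known exactly. Their poses are not given: they have to be found in the camera images.
- base_seat (a point): Centre of the seat face, 30 mm above the bench, of the spindle base: grey casting fixed on the bench, foot 84 x 150 x 12 mm, on it a round pedestal (76 mm dia) with two ears along its own +y and -y (ends 68 mm from centre, 34 mm wide, level with the seat face). On the seat face stands a steel spigot, 50 mm dia, 8 mm high, chamfered. z up.
- housing_mid (a point): Centre of the bearing housing, 31.5 mm above its underside. Aluminium, 63 mm tall, about 0.35 kg. Flange 76 mm dia, 14 mm thick, ears along own +y and -y (ends at 69 mm). Underside recess 52 mm dia, 9.5 mm deep. Round boss to grip, 48 mm dia, 17 to 55 mm up; top spigot 34 mm dia, 8 mm high. Stands recess down; a half turn is the same. Seated: 31.5 mm above base_seat.
- cap_mid (a point): Centre of the end cap, 22.5 mm above its underside. Bare aluminium, 45 mm tall, about 0.2 kg. Round flange 64 mm dia, 14 mm thick, with a blind recess in its underside, 36 mm dia, 9.5 mm deep; above it a round knob to grip, 30 mm dia, from 18 to 45 mm above the underside. Stands recess down on the bench; its yaw does not matter. Seated: 46 mm above housing_mid.
- screwdriver: Bystander, to be left where it is: yellow-handled screwdriver, 178 mm long, 31 mm high; origin at the centre of its underside
Things that resemble listed ones, but are neither listed nor needed, are in the scene too. What is shaped like the part that bears cap_mid but red is not meant.

How it is judged:
By the outcome, as a careful person would: the job done as asked, in the order asked, and still so for the second after the job is handed in, with the robot touching nothing.
It also fails if it takes over 61 s, if anything falls off the work surface, if the arm or the gripper's body presses on something with over 40 N, if the wrist force passes 120 N, or if a joint passes its speed limit or range.

## Working session

There is one attempt and no reset: what is moved stays moved. The work goes in short steps, each a Python script; the robot and the scene stay as the last script left them, time stands still between calls to the robot, and variables do not carry over. Pictures are saved under pics/ and viewed, and the job is handed in when it is done.

```bash
mkdir -p pics; ls
cat > h.py <<'E'
import numpy as np, cv2
from cell import robot, grip, kin, viewer
def snap(n,f):
    im=viewer.read_camera(n); cv2.imwrite('pics/'+f,im[:,:,::-1]); return im
def toworld(n,p,ci=None):
    c=ci or viewer.camera_info(n); R=np.array(c['R']);t=np.array(c['t']); return R.T@(np.array(p)-t)
def proj(n,X,ci=None):
    c=ci or viewer.camera_info(n); R=np.array(c['R']);t=np.array(c['t']); p=R@np.array(X,float)+t
    s=p[:2]/p[2]; s=s*(1+c['k1']*(s@s)); K=np.array(c['camera_matrix']); return (K@[s[0],s[1],1])[:2]
def ray(n,uv,z,ci=None):
    c=ci or viewer.camera_info(n); K=np.array(c['camera_matrix']);R=np.array(c['R']);t=np.array(c['t'])
    d=cv2.undistortPoints(np.array([[uv]],float),K,np.array([c['k1'],0,0,0.]))[0,0] 
    o=-R.T@t; v=R.T@np.array([d[0],d[1],1]); return o+v*(z-o[2])/v[2]
E
python3 - <<'E'
from h import *
for n in ('top','side','wrist'):
    snap(n,n+'0.png')
    c=viewer.camera_info(n); print(n,np.round(-np.array(c['R']).T@c['t']),np.round(c['R'],2).tolist(),c['k1'],c['camera_matrix'][0])
    for k in ('base_seat','housing_mid','cap_mid','screwdriver'):
        for d in viewer.pinpoint(k,n): 
            w=toworld(n,d['at']); print(k,round(d['confidence'],2),np.round(w,1),np.round(proj(n,w)))
s=robot.observe();print(s['t'],s['tcp_rot'],s['contact_force'],s['grip_width'])
E
```

```text
pics
top [ 355. -107.  868.] [[0.02, -1.0, -0.01], [-0.97, -0.02, -0.23], [0.23, 0.01, -0.97]] -0.07979415534609106 [367.58570514   0.         326.96746038]
base_seat 0.69 [633.2  -1.6  28.2] [288. 164.]
housing_mid 0.97 [445.8  53.8  31.1] [260. 241.]
cap_mid 0.74 [ 492.5 -153.4   25.4] [351. 223.]
cap_mid 0.6 [ 484.7 -279.6   19.7] [404. 228.]
screwdriver 0.56 [412.  -93.1   1. ] [324. 258.]
side [202. 508. 525.] [[-0.87, -0.5, 0.01], [-0.29, 0.48, -0.83], [0.41, -0.72, -0.56]] -0.042634689045787745 [410.85810792   0.         322.44864553]
base_seat 0.76 [632.2  -7.7  31.7] [263. 227.]
housing_mid 0.66 [445.6  52.5  29.6] [330. 279.]
cap_mid 0.75 [ 490.4 -153.7   24.6] [359. 215.]
cap_mid 0.56 [ 486.6 -279.9   24.1] [383. 189.]
screwdriver 0.83 [401.9 -89.8   5. ] [384. 252.]
wrist [ 359. -548.  384.] [[0.45, -0.89, 0.0], [-0.86, -0.44, 0.26], [-0.23, -0.12, -0.97]] -0.04229492987508773 [292.44234885   0.         322.32058319]
0.75 [ 1.9609765   0.46706628 -1.96103315] [ 0.21850149 -0.00222495 -0.18520477] 1.0006894247363285
```

View pics/top0.png

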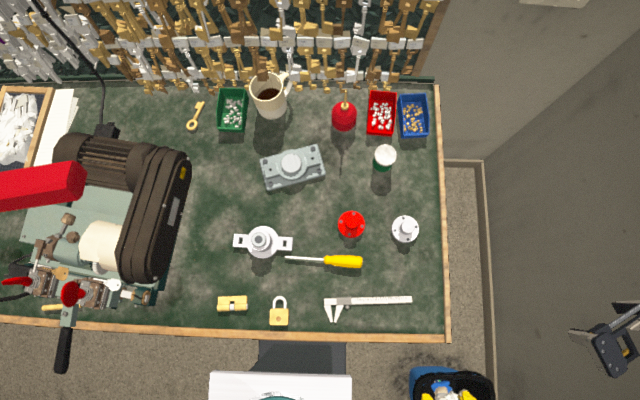

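View pics/side0.png

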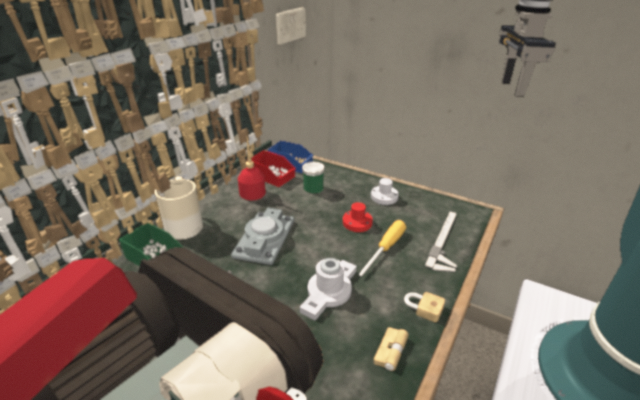

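Run:
```python
import cv2
t=cv2.imread('pics/top0.png');s=cv2.imread('pics/side0.png')
a=cv2.resize(t[130:290,220:440],None,fx=3.6,fy=3.6,interpolation=cv2.INTER_CUBIC); cv2.imwrite('pics/topc.png',a)
a=cv2.resize(s[150:330,200:430],None,fx=3.3,fy=3.3,interpolation=cv2.INTER_CUBIC); cv2.imwrite('pics/sidec.png',a)
```

```text
(no output)
```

View pics/topc.png

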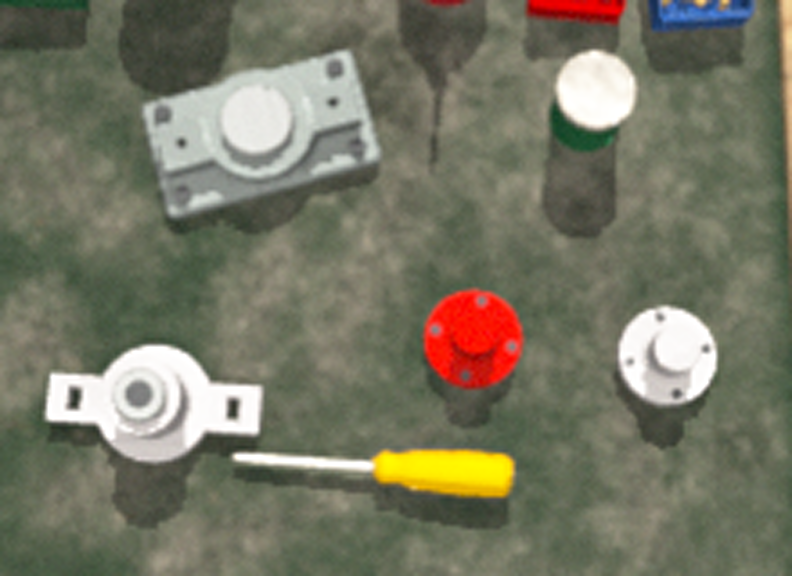

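View pics/sidec.png

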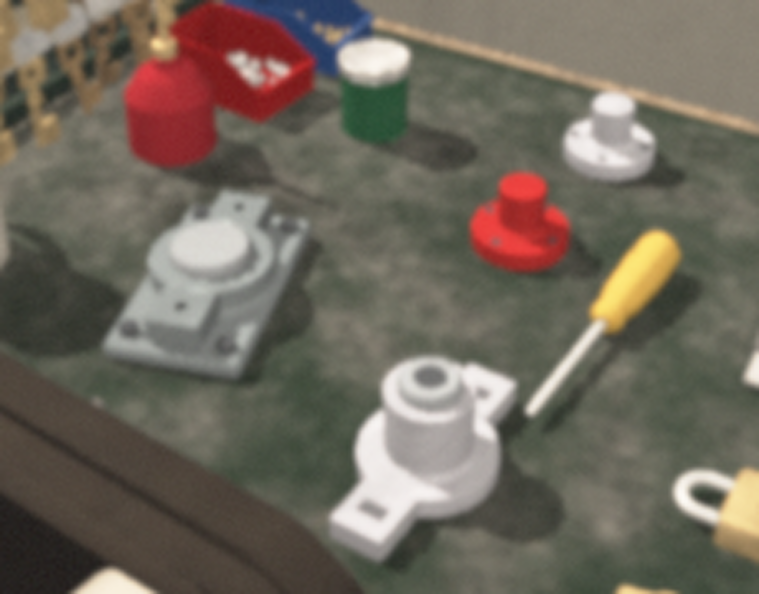

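Candidates for the cap are the white one at top (404,228) and its red look-alike at (351,223). I choose the bare aluminium one at (404,228); the crop confirms it. There is only one housing, at (260,241), and one base, at (292,164). The screwdriver lies close to the housing.

```bash
cat >> h.py <<'E'
from scipy.spatial.transform import Rotation as Ro
def rv(a):  # tool x down, jaw axis at world angle a
    x=np.array([0,0,-1.]);y=np.array([np.cos(a),np.sin(a),0]);return Ro.from_matrix(np.c_[x,y,np.cross(x,y)]).as_rotvec()
E
python3 - <<'E'
from h import *
for a,b,z in (((270.6,169.7),(312.5,158),30),((240.6,240.6),(284.7,243.3),14)):
    A=ray('top',a,z);B=ray('top',b,z);d=A-B;print(A,B,(A+B)/2,np.linalg.norm(d),np.degrees(np.arctan2(d[1],d[0])))
print(ray('top',(190,160),150),ray('top',(150,280),150))
# camera in tool frame
s=robot.observe();T=Ro.from_rotvec(s['tcp_rot']).as_matrix();c=viewer.camera_info('wrist')
C=-np.array(c['R']).T@c['t'];print('cam in tool',T.T@(C-s['tcp_pos']),(T.T@np.array(c['R']).T).round(3).tolist(),c['camera_matrix'])
print(T.round(2).tolist())
for p in ((446,53,150),(633,-4,200),(486,-280,150)):
  for a in np.radians([-90,-60,-30,0,30,60,90,120,150,180]):
    q=kin.ik(p,rv(a));print(p,round(np.degrees(a)),None if q is None else np.round(q,2))
E
```

```text
[616.48193012  38.8496054   30.        ] [647.79822503 -60.54410371  30.        ] [632.14007758 -10.84724915  30.        ] 104.21045886886009 107.48824318905034
[447.03481805 102.46274181  14.        ] [443.27400671  -1.36814917  14.        ] [445.15441238  50.54729632  14.        ] 103.89897797958766 87.9256225331054
[597.40594288 188.7346115  150.        ] [350.06623866 243.74398961 150.        ]
cam in tool [-169.51239159    0.6234487   -73.24007754] [[-0.0, -0.262, 0.965], [1.0, 0.0, 0.0], [-0.0, 0.965, 0.262]] [[292.44234885   0.         322.32058319]
 [  0.         292.44234885 200.98522055]
 [  0.           0.           1.        ]]
[[-0.0, 0.45, -0.89], [-0.0, -0.89, -0.45], [-1.0, 0.0, 0.0]]
(446, 53, 150) -90 [ 0.24  0.27 -0.49  2.11  0.17  0.8  -1.93]
(446, 53, 150) -60 [ 0.29  0.28 -0.55  2.11  0.2   0.81 -1.42]
(446, 53, 150) -30 [ 0.34  0.29 -0.6   2.1   0.22  0.81 -0.92]
(446, 53, 150) 0 [ 0.39  0.3  -0.66  2.1   0.25  0.82 -0.43]
(446, 53, 150) 30 [ 0.45  0.31 -0.73  2.1   0.28  0.83  0.07]
(446, 53, 150) 60 [ 0.5   0.33 -0.8   2.1   0.32  0.84  0.56]
(446, 53, 150) 9
[... 804 characters left out ...]
4, 200) 180 [-0.87  0.85  1.34  1.71 -0.86  1.31 -2.48]
(486, -280, 150) -90 [ 0.5   0.4  -0.04  1.88  0.02  0.87 -1.13]
(486, -280, 150) -60 [ 0.57  0.4  -0.14  1.87  0.07  0.87 -0.65]
(486, -280, 150) -30 [ 0.66  0.41 -0.24  1.87  0.12  0.88 -0.17]
(486, -280, 150) 0 [ 0.74  0.43 -0.34  1.86  0.18  0.88  0.31]
(486, -280, 150) 30 [ 0.81  0.44 -0.44  1.86  0.24  0.89  0.78]
(486, -280, 150) 60 [ 0.88  0.46 -0.54  1.85  0.29  0.91  1.26]
(486, -280, 150) 90 [ 0.96  0.49 -0.64  1.85  0.36  0.92  1.73]
(486, -280, 150) 120 [ 1.35  0.86 -1.33  1.83  0.9   1.22  1.83]
(486, -280, 150) 150 [-0.44  0.81  1.35  1.93 -0.88  1.16 -2.41]
(486, -280, 150) 180 [ 0.25  0.4   0.27  1.9  -0.14  0.86 -2.56]
```

Run:
```python
from h import *
import json
out={}
def look(name,p,a,f):
    robot.movep(p,rv(np.radians(a)));robot.hold(0.2)
    c=viewer.camera_info('wrist');c={k:(np.array(v).tolist()) for k,v in c.items()}
    snap('wrist',f);out[f]=c
    for d in viewer.pinpoint(name,'wrist'):
        w=toworld('wrist',d['at'],c);print(name,d['confidence'],w.round(1),proj('wrist',w,c))
    m=viewer.silhouettes(name,'wrist')
    if m: cv2.imwrite('pics/m_'+f,m[0]['mask'].astype(np.uint8)*255);print(m[0]['confidence'])
    s=robot.observe();print(s['t'],np.round(s['tcp_pos'],1),s['contact_force'].round(2))
look('base_seat',[632,-8,180],10,'wb.png')
look('housing_mid',[445.5,52,150],-10,'wh.png')
json.dump(out,open('ci.json','w'))
```

```text
base_seat 0.9 [632.3 -10.9  29.5] [322.32058319 190.83705324]
0.88
3.4667 [632.   -8.3 180. ] [-0.01  0.6   0.32]
housing_mid 0.67 [447.8  51.8  30.8] [322.90958325 195.88055336]
0.81
4.625 [446.1  52.  149.9] [-0.47 -0.43 -0.44]
```

View pics/wb.png

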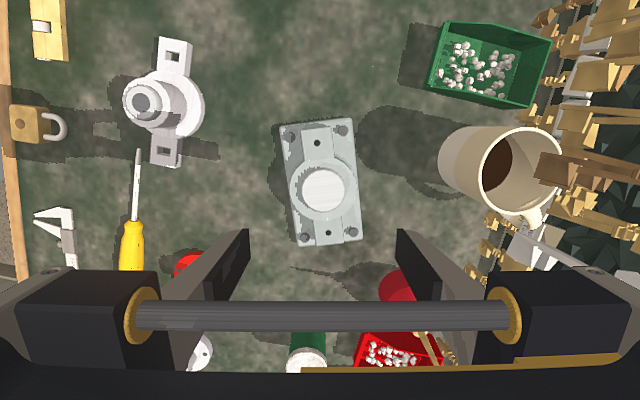

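View pics/wh.png

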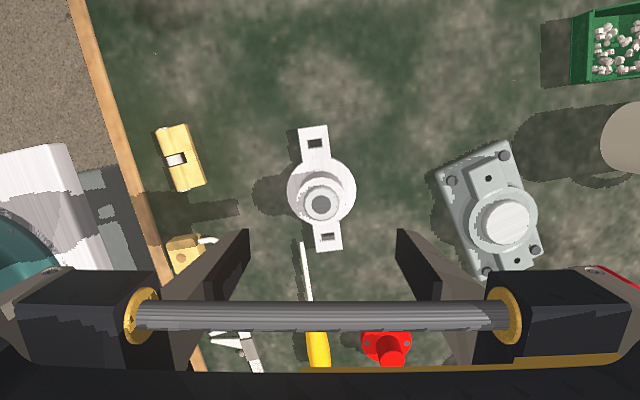

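Run:
```python
import cv2
for f,(x0,y0) in (('wb',(222,110)),('wh',(222,120))):
    t=cv2.imread(f'pics/{f}.png');cv2.imwrite(f'pics/{f}c.png',cv2.resize(t[y0:y0+150,x0:x0+200],None,fx=4,fy=4,interpolation=cv2.INTER_CUBIC))
```

```text
(no output)
```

View pics/wbc.png

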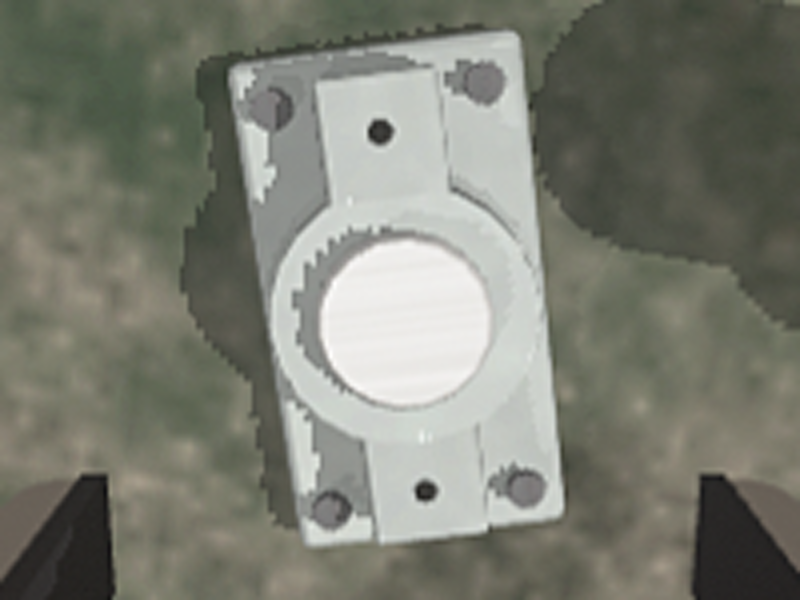

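View pics/whc.png

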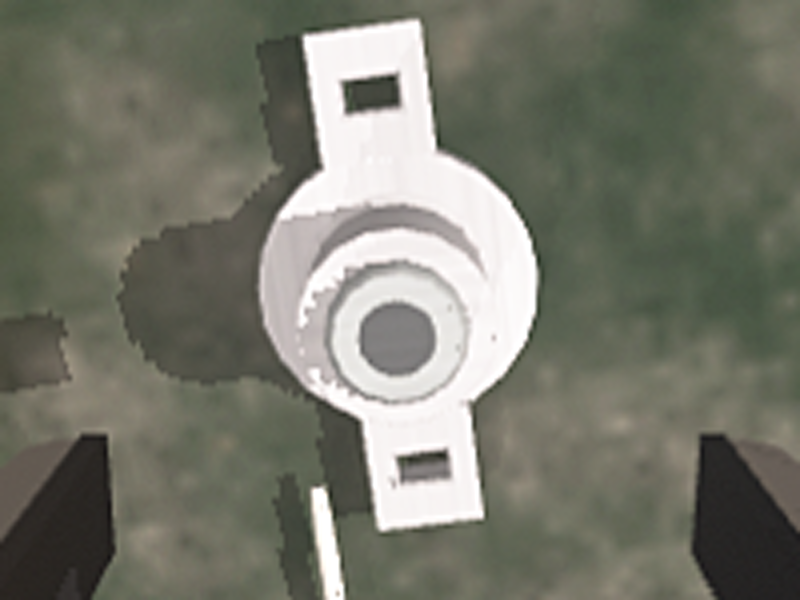

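Run:
```python
from h import *
import json
ci=json.load(open('ci.json'))
def P(f,u,v,z):
    x0,y0={'wb':(222,110),'wh':(222,120)}[f]
    return ray('wrist',(x0+(u+.5)/4-.5,y0+(v+.5)/4-.5),z,ci[f+'.png'])
def seg(f,a,b,z):
    A=P(f,*a,z);B=P(f,*b,z);d=A-B;print(f,((A+B)/2).round(1),np.linalg.norm(d).round(1),np.degrees(np.arctan2(d[1],d[0])).round(2))
print('spigot',P('wb',405,322.5,38), np.linalg.norm(P('wb',319,322,38)-P('wb',491,322,38)))
seg('wb',(380,131),(426,490),30)
print('base ears edges');seg('wb',(318,83),(378,543),30);seg('wb',(437,68),(489,530),30)
seg('wh',(372,93),(424,466),14);seg('wh',(361,19+8),(432,524.5),14)
seg('wh',(303,35),(380,531),14);seg('wh',(418,19),(484,518),14)
print('hspigot top',P('wh',399,331,63), np.linalg.norm(P('wh',328,331,63)-P('wh',470,331,63)), 'bore',P('wh',397.5,338.5,63))
print('flange',P('wh',399.5,287,14),np.linalg.norm(P('wh',260,287,14)-P('wh',539,287,14)))
```

```text
spigot [632.46683424  -8.19884833  38.        ] 46.9982986510717
wb [632.3  -8.7  30. ] 103.8 107.09
base ears edges
wb [617.6 -13.4  30. ] 133.2 106.53
wb [648.6  -3.9  30. ] 133.0 107.0
wh [446.4  52.7  14. ] 103.7 87.66
wh [446.1  52.1  14. ] 138.4 87.83
wh [431.2  52.8  14. ] 138.4 87.82
wh [460.8  51.5  14. ] 138.4 87.94
hspigot top [446.68569291  54.03074639  63.        ] 32.329262721763044 bore [446.0386246  52.3438957  63.       ]
flange [446.49553927  52.80532431  14.        ] 74.91797147387032
```

```bash
python3 - <<'E'
from h import *
r=rv(np.radians(-10))
robot.movep([446.3,52.7,100],r)
robot.servo_line([446.3,52.7,24],feed=100)
s=robot.observe();print(s['t'],np.round(s['tcp_pos'],1),s['contact_force'].round(2))
grip(0.0,40)
s=robot.observe();print(s['t'],s['grip_width']*92,np.round(s['tcp_pos'],1),s['contact_force'].round(2))
robot.servo_line([446.3,52.7,130],feed=120)
robot.movep([632.4,-8.6,120],rv(np.radians(9.1)))
robot.hold(0.2)
s=robot.observe();print(s['t'],s['grip_width']*92,np.round(s['tcp_pos'],1),s['contact_force'].round(2))
import json
json.dump({k:np.array(v).tolist() for k,v in viewer.camera_info('wrist').items()},open('ci2.json','w'))
snap('wrist','wg.png')
E
python3 - <<'E'
import cv2
t=cv2.imread('pics/wg.png');cv2.imwrite('pics/wgc.png',cv2.resize(t[100:300,200:440],None,fx=3.3,fy=3,interpolation=cv2.INTER_CUBIC))
E
```

```text
5.85 [446.8  52.9  24.5] [ 0.84 -0.49 -0.7 ]
6.5917 46.879386325638194 [446.2  52.7  24. ] [0.39 0.73 1.14]
8.625 47.09550400641017 [631.5  -7.6 120.5] [ 0.89  0.31 -2.67]
```

View pics/wg.png

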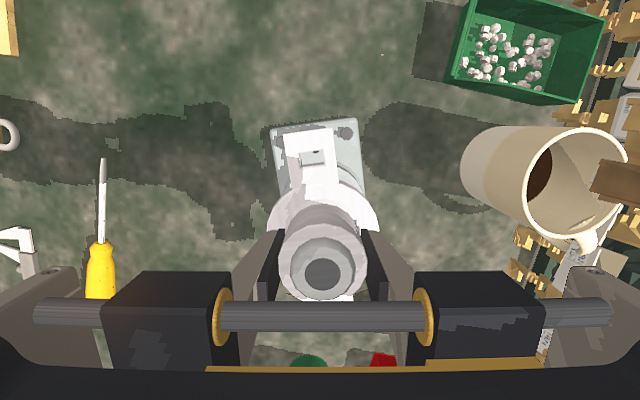

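Run:
```python
import cv2
t=cv2.imread('pics/wg.png');cv2.imwrite('pics/wgc.png',cv2.resize(t[110:310,255:395],None,fx=3,fy=3,interpolation=cv2.INTER_CUBIC))
```

```text
(no output)
```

View pics/wgc.png

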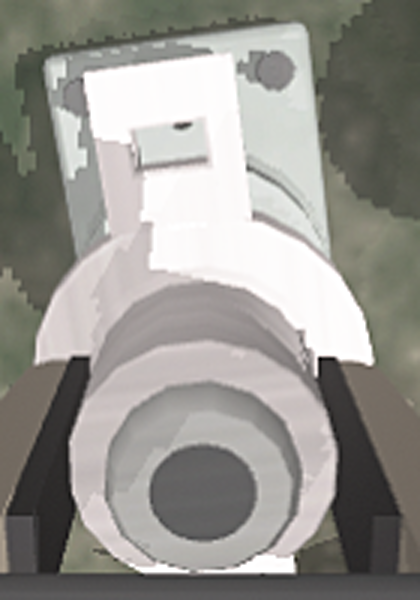

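Run:
```python
from h import *
import json
c=json.load(open('ci2.json'))
P=lambda u,v,z: ray('wrist',(255+(u+.5)/3-.5,110+(v+.5)/3-.5),z,c)
z=110.5
S=P(204,476,159.5);L=P(171,143,z);E=P(158,63.5,z)
print(S,np.linalg.norm(P(105,476,159.5)-P(302,476,159.5)),L,E)
for n,a,b in (('l',(83,72),(101,205)),('r',(233,55),(252,222))):
    d=P(*a,z)-P(*b,z);print(n,np.degrees(np.arctan2(d[1],d[0])))
for Q,l in ((L,52),(E,69)):
    # centre by stepping inward along 107
    u=np.array([np.cos(np.radians(107)),np.sin(np.radians(107))]);print(Q[:2]-l*u)
print(robot.observe()['tcp_pos'])
```

```text
[631.1088172   -4.59229794 159.5       ] 32.47719537303795 [616.69619531  42.56551514 110.5       ] [611.74161123  57.80130688 110.5       ]
l 105.17325011746384
r 106.36113214202939
[631.89952395  -7.16233217]
[631.91525886  -8.18372128]
[631.7660131   -7.85343188 120.56185841]
```

Run:
```python
from h import *
r=rv(np.radians(9.1))
def st(m=''):
    s=robot.observe();print(m,round(s['t'],2),np.round(s['tcp_pos'],2),s['contact_force'].round(1),s['wrist_torque'].round(2));return s
robot.servo_line([632.4,-8.6,67],feed=80,rotation=r);robot.hold(0.3);st()
for z in (63,61,59,57,55.5,54.5,54):
    robot.servo_line([632.4,-8.6,z],feed=20,rotation=r);s=st(z)
    if s['contact_force'][2]>15: print('contact');break
```

```text
9.79 [632.66  -8.66  67.44] [-0.6  0.3 -3. ] [ 0.02 -0.07  0.02]
63 10.14 [632.21  -8.62  62.74] [-0.1  0.1 -3.4] [-0.02 -0.07  0.03]
61 10.39 [632.28  -8.58  60.81] [ 0.1  0.2 -3.8] [ 0.01 -0.11  0.05]
59 10.64 [632.29  -8.62  58.85] [-0.  -0.  -2.7] [-0.05 -0.11  0.04]
57 10.89 [632.33  -8.65  56.84] [-0.3  0.5 -2.8] [-0.02 -0.09 -0.03]
55.5 11.14 [632.35  -8.63  55.37] [ 0.3  0.  -2.5] [-0.04 -0.15 -0.02]
54.5 11.39 [632.41  -8.59  54.44] [-0.4 -0.3 -4.3] [-0.05 -0.04 -0.04]
54 11.64 [632.54  -8.58  54.14] [-0.4 -0.  -2.3] [-0.03 -0.08 -0.01]
```

Run:
```python
from h import *
r=rv(np.radians(9.1))
for z in (53.5,53,52.5):
    robot.servo_line([632.4,-8.6,z],feed=15,rotation=r);s=robot.observe();print(z,round(s['t'],2),np.round(s['tcp_pos'],2),s['contact_force'].round(1))
    if s['contact_force'][2]>3: break
import json
json.dump({k:np.array(v).tolist() for k,v in viewer.camera_info('wrist').items()},open('ci3.json','w'))
t=snap('wrist','ws.png')[:,:,::-1]
cv2.imwrite('pics/wsc.png',cv2.resize(t[110:310,255:395],None,fx=3,fy=3,interpolation=cv2.INTER_CUBIC))
t=snap('top','ts.png')[:,:,::-1]
```

```text
53.5 11.89 [632.54  -8.57  54.09] [-1.6 -0.2  4.1]
```

View pics/wsc.png

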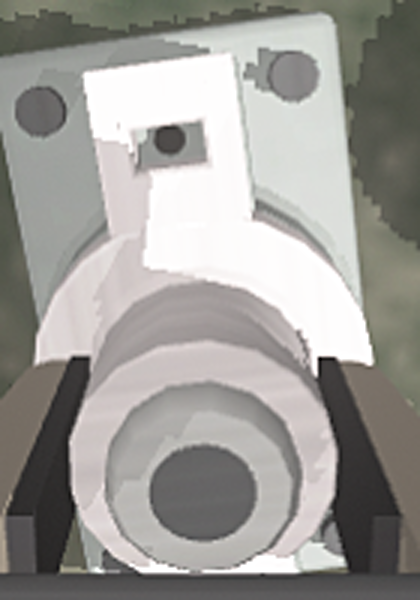

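Run:
```python
import cv2
t=cv2.imread('pics/ws.png');cv2.imwrite('pics/wsc2.png',cv2.resize(t[100:190,240:380],None,fx=5.7,fy=5.7,interpolation=cv2.INTER_CUBIC))
```

```text
(no output)
```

View pics/wsc2.png

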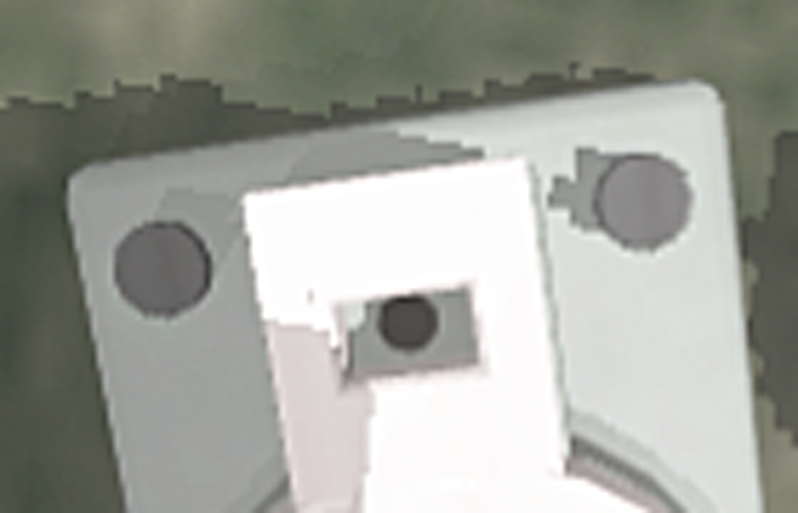

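Run:
```python
from h import *
import json
c=json.load(open('ci3.json'))
P=lambda u,v,z: ray('wrist',(240+(u+.5)/5.7-.5,100+(v+.5)/5.7-.5),z,c)
def ang(a,b,z):
    d=P(*a,z)-P(*b,z);return np.degrees(np.arctan2(d[1],d[0])).round(2)
print('foot edge',ang((90,166),(700,85),12),'bolt',ang((163,270),(643,201),12),'foot L',ang((72,210),(122,490),12),'foot R',ang((722,110),(762,480),12))
print('ear end',ang((245,195),(525,157),44),'ear L',ang((245,195),(290,485),44),'ear R',ang((525,157),(566,462),44))
print('slot',P(411,335,44),'hole',P(408,322,30)); O=np.array([632.4,-8.6])
for Q in (P(411,335,44),P(408,322,30),P(385,176,44)):
    d=Q[:2]-O;print(np.degrees(np.arctan2(d[1],d[0])),np.linalg.norm(d))
S=P((255-240+204/3)*5.7,(10+476/3)*5.7,93);print('top',S)
```

```text
foot edge -163.6 bolt -162.88 foot L 106.11 foot R 107.62
ear end -163.4 ear L 106.23 ear R 107.44
slot [617.90953638  40.97009327  44.        ] hole [617.11764574  40.64808467  30.        ]
106.29483976653675 51.64462879329393
107.23983141169239 51.564757300918124
106.69384728621155 68.52433644898265
top [632.0856107  -5.6082084  93.       ]
```

Run:
```python
from h import *
import json
grip(0.9)
robot.servo_line([632.4,-8.6,170],feed=130)
robot.hold(0.1)
json.dump({k:np.array(v).tolist() for k,v in viewer.camera_info('wrist').items()},open('ci4.json','w'))
t=snap('wrist','wr.png')[:,:,::-1]
cv2.imwrite('pics/wrc.png',cv2.resize(t[110:260,222:422],None,fx=4,fy=4,interpolation=cv2.INTER_CUBIC))
robot.movep([486,-280,140],rv(np.radians(-10)));robot.hold(0.2)
c={k:np.array(v).tolist() for k,v in viewer.camera_info('wrist').items()}
json.dump(c,open('ci5.json','w'))
t=snap('wrist','wc.png')[:,:,::-1]
cv2.imwrite('pics/wcc.png',cv2.resize(t[110:260,222:422],None,fx=4,fy=4,interpolation=cv2.INTER_CUBIC))
for d in viewer.pinpoint('cap_mid','wrist'):
    w=toworld('wrist',d['at'],c);print(d['confidence'],w.round(1),proj('wrist',w,c))
s=robot.observe();print(s['t'],s['tcp_pos'],s['contact_force'])
```

```text
0.72 [ 496.7 -153.3   22.8] [309.00672056  62.89515775]
0.61 [ 483.1 -285.1   19. ] [319.40975746 202.05252332]
15.35 [ 486.64491216 -279.12554073  140.03666176] [-0.06018167 -0.15499727 -0.79046712]
```

View pics/wrc.png

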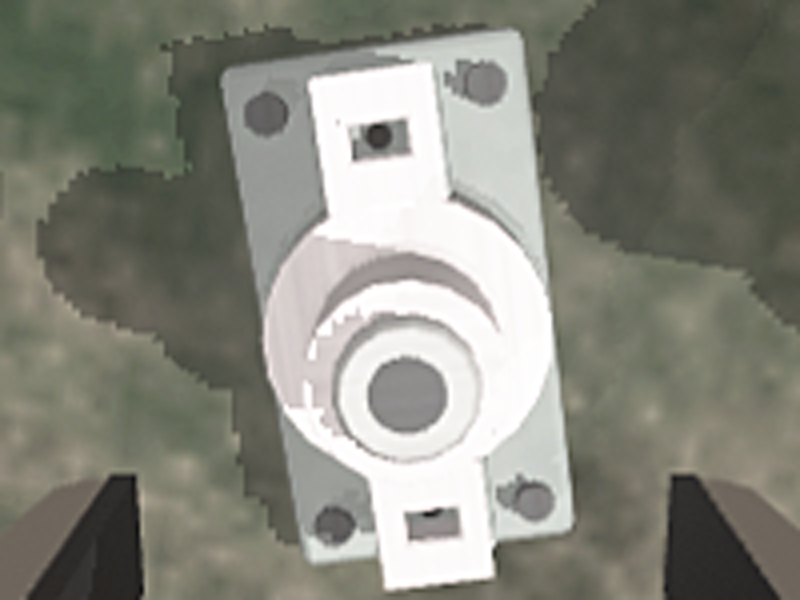

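View pics/wcc.png

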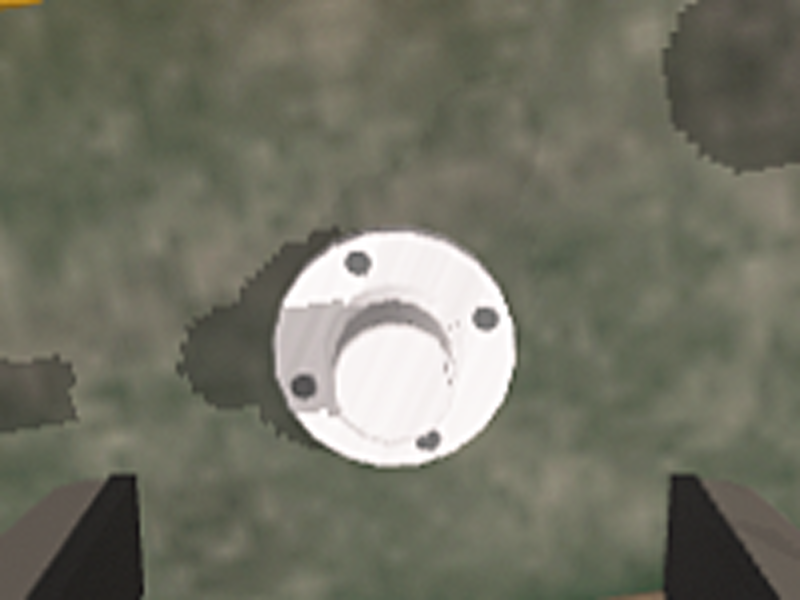

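Run:
```python
from h import *
import json
def P(n,u,v,z): return ray('wrist',(222+(u+.5)/4-.5,110+(v+.5)/4-.5),z,json.load(open(n)))
A=P('ci4.json',380,139,44);B=P('ci4.json',432,522,44);d=A-B
print('slots',(A+B)/2,np.degrees(np.arctan2(d[1],d[0])),np.linalg.norm(d))
A=P('ci4.json',372,71,44);B=P('ci4.json',440,583,44);d=A-B
print('ends',(A+B)/2,np.degrees(np.arctan2(d[1],d[0])),np.linalg.norm(d))
print('hsp',P('ci4.json',408,389,93),np.linalg.norm(P('ci4.json',335,389,93)-P('ci4.json',481,389,93)))
print('hole',P('ci4.json',379,136,30))
print('cap fl',P('ci5.json',395.5,348.5,14),np.linalg.norm(P('ci5.json',275,348,14)-P('ci5.json',516,348,14)),'knob',P('ci5.json',393,382,45))
print(np.radians(0), robot.observe()['tcp_pos'])
```

```text
slots [632.55598406  -8.31812303  44.        ] 106.68850366085867 103.02966201240157
ends [632.90370497  -9.08470924  44.        ] 106.53219686426392 137.79370710230518
hsp [632.51917465  -7.52249719  93.        ] 31.914442376255888
hole [617.26247968  40.68861757  30.        ]
cap fl [ 484.97229892 -280.97261335   14.        ] 62.885152817517806 knob [ 484.51219159 -281.11711072   45.        ]
0.0 [ 486.64491216 -279.12554073  140.03666176]
```

Run:
```python
from h import *
def st(m=''):
    s=robot.observe();print(m,round(s['t'],2),round(s['grip_width']*92,1),np.round(s['tcp_pos'],2),s['contact_force'].round(1));return s
r=rv(np.radians(-10))
robot.servo_line([484.8,-281,80],feed=80,rotation=r)
robot.servo_line([484.8,-281,20],feed=60,rotation=r);robot.hold(0.2);st('down')
grip(0.0,30);st('grip')
robot.servo_line([484.8,-281,175],feed=130)
robot.movep([632.5,-8.6,150],rv(np.radians(9.1)));robot.hold(0.3);st('over')
import json
json.dump({k:np.array(v).tolist() for k,v in viewer.camera_info('wrist').items()},open('ci6.json','w'))
t=snap('wrist','wo.png')[:,:,::-1]
cv2.imwrite('pics/woc.png',cv2.resize(t[110:310,222:422],None,fx=3,fy=3,interpolation=cv2.INTER_CUBIC))
```

```text
down 17.6 82.8 [ 485.   -281.14   20.36] [-0.1 -0.3 -0.7]
grip 18.46 28.6 [ 484.76 -281.     19.98] [ 0.3 -0.5 -0.1]
over 21.28 28.6 [632.48  -9.9  150.18] [ 0.3  0.6 -1.6]
```

View pics/woc.png

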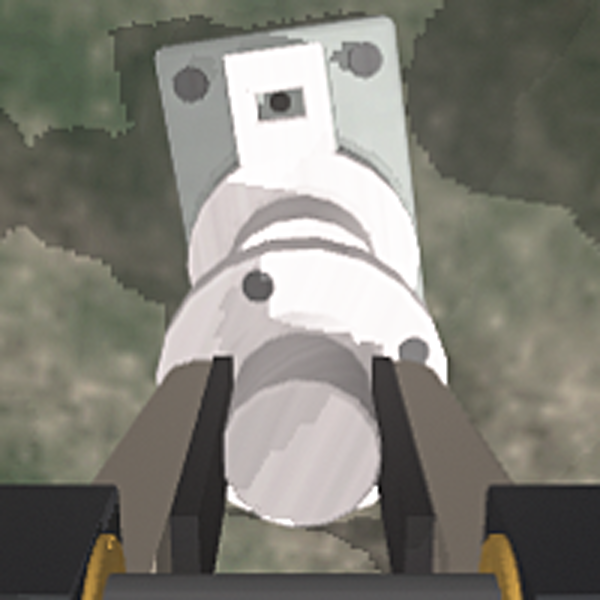

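Cap held (knob top at crop (303,452)), and the housing is still seated below it with its slot over the base hole. Lowering.

Run:
```python
from h import *
def st(m=''):
    s=robot.observe();print(m,round(s['t'],2),np.round(s['tcp_pos'],2),s['contact_force'].round(1),s['wrist_torque'].round(2));return s
r=rv(np.radians(9.1))
X=[632.5,-8.6]
robot.servo_line(X+[118],feed=60,rotation=r);robot.hold(0.3);st()
for z in (114,112,110,108,106.5,105.5,105,104.5,104):
    robot.servo_line(X+[z],feed=20,rotation=r);s=st(z)
    if s['contact_force'][2]>2.5: print('contact');break
```

```text
22.32 [632.7   -8.6  118.35] [ 0.1 -0.9 -1.9] [-0.07 -0.1  -0.03]
114 22.67 [632.34  -8.63 113.76] [ 0.5 -0.  -0.8] [-0.06 -0.05  0.01]
112 22.92 [632.36  -8.57 111.82] [-0.1 -0.2 -0.6] [-0.03 -0.05  0.01]
110 23.17 [632.43  -8.34 109.87] [ 0.7 -0.1 -1.6] [ 0.13 -0.08 -0.02]
108 23.42 [632.38  -8.29 107.8 ] [ 0.2  1.5 -2.3] [ 0.26 -0.1   0.05]
106.5 23.67 [632.41  -8.31 106.35] [-0.3  2.3 -2.5] [ 0.29 -0.03 -0.01]
105.5 23.92 [632.45  -8.39 105.46] [-0.5  1.  -1.6] [ 0.44 -0.    0.03]
105 24.17 [632.52  -8.38 105.14] [-1.   3.   0.1] [ 0.45  0.14 -0.01]
104.5 24.42 [632.52  -8.27 105.01] [-2.7  3.5  4.6] [ 0.47  0.56 -0.02]
contact
```

Run:
```python
from h import *
grip(0.8);robot.hold(0.1)
robot.servo_line([632.5,-8.6,220],feed=120,rotation=rv(np.radians(9.1)));robot.hold(0.2)
t=snap('wrist','wf.png')[:,:,::-1]
cv2.imwrite('pics/wfc.png',cv2.resize(t[100:270,222:422],None,fx=3.5,fy=3.5,interpolation=cv2.INTER_CUBIC))
c=viewer.camera_info('wrist')
for k in ('housing_mid','cap_mid','base_seat'):
    for d in viewer.pinpoint(k,'wrist'): print(k,round(d['confidence'],2),toworld('wrist',d['at'],c).round(1))
t=snap('side','sf.png')[:,:,::-1]
for k in ('housing_mid','cap_mid'):
    for d in viewer.pinpoint(k,'side'): print(k,round(d['confidence'],2),toworld('side',d['at']).round(1))
cv2.imwrite('pics/sfc.png',cv2.resize(t[120:300,180:440],None,fx=3,fy=3,interpolation=cv2.INTER_CUBIC))
s=robot.observe();print(s['t'],s['tcp_pos'],s['contact_force'])
```

```text
cap_mid 0.98 [633.1 -10.2 107.3]
cap_mid 0.86 [ 492.3 -155.2   21. ]
base_seat 0.2 [631.4  -9.2 104.7]
housing_mid 0.64 [633.   -9.6  64.1]
cap_mid 0.79 [632.5  -6.1 108.3]
26.9667 [632.50172311  -8.54314028 219.94930722] [-0.94410813 -0.60614671  0.35064017]
```

View pics/wfc.png

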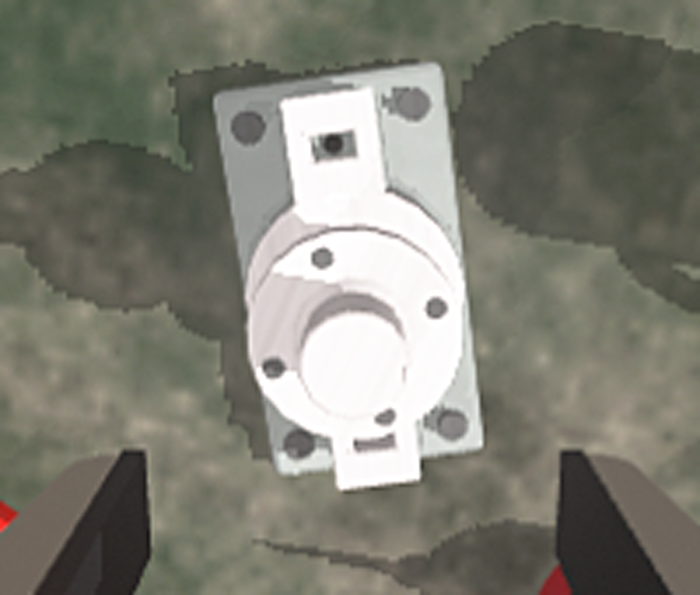

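View pics/sfc.png

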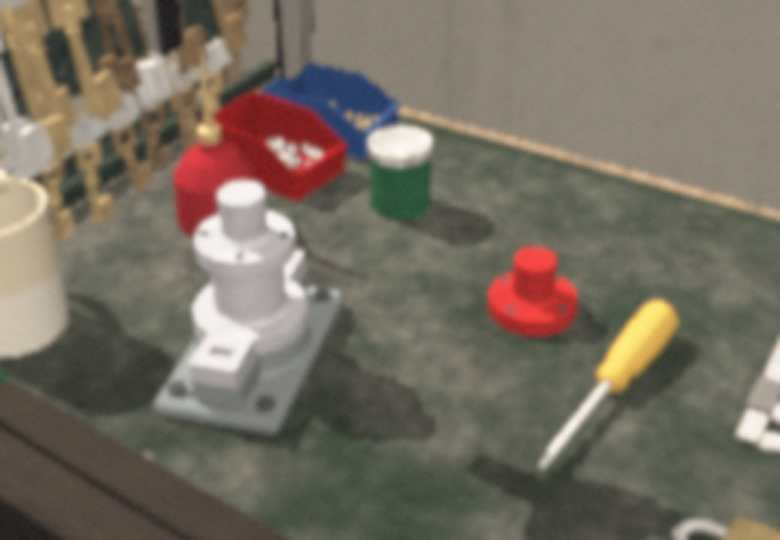

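The stack is upright, with both parts seated, the ears aligned and the base hole visible through the slot. The red cap and the screwdriver have not moved.

```bash
python3 -c "
from h import *
robot.job_done();print(robot.observe()['t'])"
```

```text
the job is handed in; nothing more can be done
the job is handed in; nothing more can be done
```

I seated the housing on the base spigot and then the bare-aluminium end cap on the housing. I let go of both, backed the gripper off and handed the job in at about 27 s of the 61 s.

- **Housing:** contact came at tool height 54.1 mm against an expected 54 mm, so it is fully home. Its ears measured about 106.6° against about 107° for the base, and in the last wrist picture the base hole shows through the slot.
- **Cap:** contact came at 105.0 mm, as expected. The networks put its centre at 107–108 mm in height, nominal 107.5 mm.
- **Forces:** contact on the tool never read above about 7 N. There was a side load of about 4 N as the cap went home, which ended on release.
- **Disagreements:** the network gave the housing centre at 64 mm, nominal 61.5 mm. After the cap was on, it also placed base_seat at 105 mm, with a confidence of 0.2. Both are within error or low confidence, and the contact heights and pictures contradict them.
- **Other things:** the red look-alike and the screwdriver were not touched.

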